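Face up the sloping seasoning rack

TASK

A refilled seasoning jar stands on the counter, and one of the three jars in the sloping steel rack was put back turned the wrong way. Put the refilled jar in the empty bay and straighten the turned jar in its own bay, so that all four sit flat on the bay floor, lean on the backrest and show their labels squarely out of the rack's open front. Set the jars down gently without letting them drop or topple, let go of them, and leave the two jars that already face out and the steel canister as they are.

Things in the scene. Friction and masses are not known exactly. Their poses are not given: they have to be found in the camera images.
- rack: Fixed sloping stainless rack on legs, 406 mm wide, 4 bays side by side. Origin: middle of the bay floors, 110 mm above the counter. x points out of the open front, 25 deg above level, roughly away from the robot; y along the row; z along the axis of a seated jar, 25 deg off vertical, its top leaning to the robot. Bay centres y = -150, -50, 50, 150 mm. Floor at z 0, x +-40 mm.
- empty_bay: The bay without a jar (a dark worn round mark on its floor). Origin: the point on its floor, midway across, where the underside centre of a jar leaning on the backrest sits; axes as the rack's. From it: backrest face at x = -27 mm, 65 mm high along z; front lip at x = 53 mm, 10 mm high; dividers (or end cheeks) at y = +-50 mm, 2-3 mm thick, 42 mm high (cheeks 59).
- jar_refilled: Refilled seasoning jar standing upright on the counter to the left or right of the rack. White body 54 mm across, 84 mm high; red screw lid 56 mm across, from 84 to 105 mm; 105 mm overall (flap on the lid to 107), about 0.3 kg. Origin: centre of the underside; z up its axis; x towards the label, a blue card with a white panel. The white flip flap on the lid is over the label.
- jar_turned: The jar in the rack whose label does not face out: it is turned about its own axis, 0.8 to 2.0 rad counter-clockwise seen from its lid. Same jar as jar_refilled, same frame: origin at the centre of the underside, z along its axis, x towards the label. It leans back in its bay with the rack's 25 deg.
- jar_b: Same jar, already right in its bay, label out (x towards the label, origin at the centre of the underside). Leave alone.
- jar_c: Same jar, already right in its bay, label out (x towards the label, origin at the centre of the underside). Leave alone.
- jar_refilled_label (a point): Middle of the refilled jar's label: 27 mm along x and 42 mm along z from its origin.
- jar_turned_label (a point): Middle of the turned jar's label: 27 mm along x and 42 mm along z from its origin.
- jar_b_label (a point): Middle of jar_b's label, 27 mm from its axis, 42 mm up.
- jar_c_label (a point): Middle of jar_c's label, 27 mm from its axis, 42 mm up.
- canister: Lidded stainless canister with a black knob, 94 mm across, 84 mm high, on the counter on the other side of the rack from the refilled jar. Origin: centre of the underside. Leave alone.
There are look-alikes about, which are no part of the job. What is shaped like the jar_refilled but green or turquoise is not meant.

How it is judged:
At the end, for the whole second after the job is handed in: All four jars rest on the bay floor (within 7 mm) and backrest (9 mm), axis within 0.15 rad of the rack's, label out within 0.26 rad, at rest; the refilled jar in the empty bay, the turned one within 30 mm of its start; other labels moved under 12 mm, canister under 20 mm; fingers off the jars (z of jar_refilled in the frame of rack between -0.006 and 0.007 m and x of jar_refilled in the frame of rack between -0.022 and -0.004 m and angle between the z axis of each of jar_refilled, jar_turned, jar_b, jar_c and the z axis of rack, either way round below 0.15 rad and angle between the x axis of each of jar_refilled, jar_turned, jar_b, jar_c and the x axis of rack, either way round below 0.26 rad and x of each of jar_refilled_label, jar_turned_label, jar_b_label, jar_c_label in the frame of rack above 0.006 m and linear speed of each of jar_refilled, jar_turned, jar_b, jar_c below 0.02 m/s and angular speed of each of jar_refilled, jar_turned, jar_b, jar_c below 0.2 rad/s and z of jar_turned in the frame of rack between -0.006 and 0.007 m and x of jar_turned in the frame of rack between -0.022 and -0.004 m and z of jar_b in the frame of rack between -0.006 and 0.007 m and x of jar_b in the frame of rack between -0.022 and -0.004 m and z of jar_c in the frame of rack between -0.006 and 0.007 m and x of jar_c in the frame of rack between -0.022 and -0.004 m and y of jar_refilled in the frame of empty_bay between -0.03 and 0.03 m and distance of jar_turned from where it was at the start of the episode below 0.03 m and distance of each of jar_b_label, jar_c_label from where it was at the start of the episode below 0.012 m and distance of canister from where it was at the start of the episode below 0.02 m and contact force between the fingers and jar_refilled below 0.1 N and contact force between the fingers and jar_turned below 0.1 N and contact force between the fingers and jar_b below 0.1 N and contact force between the fingers and jar_c below 0.1 N); the robot touches nothing.
It fails at once if the refilled jar is dropped, knocked or left to topple (moves faster than 0.35 m/s while no finger touches it) (linear speed of jar_refilled above 0.35 m/s and contact force between the fingers and jar_refilled below 0.05 N).
It fails at once if the turned jar is dropped, knocked or left to topple (moves faster than 0.35 m/s while no finger touches it) (linear speed of jar_turned above 0.35 m/s and contact force between the fingers and jar_turned below 0.05 N).
It fails at once if a jar that already faces out is shifted, turned or lifted (its label moves more than 12 mm) (distance of any of jar_b_label, jar_c_label from where it was at the start of the episode above 0.012 m).
It fails at once if the steel canister is shifted by more than 20 mm (distance of canister from where it was at the start of the episode above 0.02 m).
It also fails if it takes over 56 s, if anything falls off the work surface, if the arm or the gripper's body presses on something with over 40 N, if the wrist force passes 120 N, or if a joint passes its speed limit or range.

ROBOT

A 6-joint arm with a two-finger parallel gripper is mounted at the origin on the work surface. World frame = base frame: x ahead of the robot, y to its left, z up, the work surface at z = 0. Lengths are in m, angles in rad, forces in N, time in s.
With the tool pointing down it reaches from about 0.4 to 0.825 m from the base axis. Payload 7 kg.
Tool frame: the origin (TCP) lies on the mounting face of the last link; the fingertips stand arm.tcp_to_tips ahead of it and the grasp point (between the pads) lies 159 mm ahead of it (arm.tcp_to_tips is the distance from the TCP to the fingertips, in m); z points along the fingers, y is the direction in which the jaws open and shut (so a half turn about z gives the same grasp; the last joint's range is limited). The gripper opens to 88 mm and grips with 3 to 60 N. Pads are 19 mm wide; open, the fingers measure 130 mm over their backs; the gripper's body (78 mm by 193 mm) begins 47 mm behind the grasp point.
Start: joints at [-0.903, 0.359, 0.012, 0, -1.224, -0.288], TCP at [0.25, -0.627, 0.405] pointing down, gripper open.
Joint ranges: [-3.07, 3.07], [-1.43, 2.12], [-1.02, 1.25], [-3.03, 1.67], [-3.05, -0], [-3.03, 3.03]. Speed limits (rad/s): [2.39, 2.39, 3.01, 3.14, 3.14, 3.14].

INTERFACE

Orientations are given as [roll, pitch, yaw] about the fixed x, y, z axes, in that order (R = Rz(yaw) Ry(pitch) Rx(roll)).
In Python, from station import arm, cams, job_done, finder gives the robot as it stands.
- The arm moves only by the tool play_rows, never from a script. Its argument "targets" is a list that holds one entry, the list of rows, each a list of 4 numbers: the shift along the tool's x, y, z in m, then the turn about the tool's z in degrees. A call has 1 to 5 rows; each row is the pose to reach, as a shift and turn from the pose commanded when the call began, along the tool's axes at that moment; what a row does not reach only later rows make up. A row lasts 1/8 s, in which the tool goes at most 62.5 mm and 10.7 degrees, less where a joint would pass 70% of its speed; a pose out of reach is approached as far as the arm can. A call with a gripper value outside its range is refused whole. "grip" is the closure in counts, from 0 (fully open) to 255 (shut), set as the call begins (left out, the last holds). The fingers move at their own pace and stop on an object; "newtons" is the grip in N (left out, the last holds). Time passes only in rows, so rows that repeat a pose let the fingers close. It gives the time, the measured TCP pose, the force and the opening at its end, in the units of the state.
- arm.get_state(): the state, without advancing time (a new reading comes with each control period).
- cams.grab_frame(name): name is "side" or "top" or "wrist"; returns (picture, depth): 384x512x3 uint8, red, green, blue; 384x512 float32, m along the optical axis (not along the pixel's ray), 0 where there is no reading.
- cams.camera_params(name): a dict with "intrinsics" (3x3 intrinsics, pixels), "position" and "attitude" of the camera in the world. Camera axes: x right, y down, z forward; pixel columns grow to the right and rows downward; lengths in m; the calibration is good to about 2 mm. A picture is of the moment at which its call begins: read the wrist's pose just before it. camera_params takes no time and is no camera call; for the wrist camera it gives the pose at the moment of the call.
- job_done(): hands the job in, once; it reports no verdict.
Trained networks look in the newest picture that a camera, given by its name, has taken for a name from the list of things; names that differ only in an ending like _2 or _b are one class to them, and where a whole thing is asked for, a point or a joint stands for the part that bears it (a point fixed in the world has none). Each returns a list of dicts, best first, with "score" (0 to 1); they miss things now and then, are a little off and sometimes report something else, mostly with a low value. They report only what shows in the picture. A call takes as long as a camera call. They do not tell look-alikes from the thing itself.
- finder.find_in(camera, query): "xyz" ([x, y, z] in m, in world coordinates, good to about 4 mm: the middle of the surface that is visible of it).
- finder.masks_of(camera, query): "mask" (384x512 bool, what is visible of it).
The state is a dict: "t": time; "q": joint angles; "qd": joint speeds; "joint_efforts": joint torques, N m; "eef_pos": TCP position; "ee_rot": TCP orientation; "force": force on the tool from outside, world axes, zero at the start; "moment": the same for the moment, N m; "width": finger opening in m.
Only numpy, scipy, OpenCV 4.12 (cv2) and the standard library are available. Lean on these libraries where they do the work, as an engineer would, in place of code of your own. Each camera call takes 0.05 s, during which the arm holds its last target. There are 200 camera calls.

## Working session

There is one attempt and no reset: what is moved stays moved. The work goes in short steps, Python scripts to look and compute and a tool call to move; the robot and the scene stay as the last step left them, time stands still between calls to the robot, and variables do not carry over. Pictures are saved under pics/ and viewed, about 8 in all and at most 12, crops included, and the job is handed in when it is done.

Besides the shell and the picture viewer there is one more tool, called after "Emit:" by a JSON object that holds its "api" and its "payload". play_rows: Moves the arm, as the interface text tells. Its arguments: {"type":"object","properties":{"targets":{"type":"array","items":{"type":"array","items":{"type":"array","items":{"type":"number"}}}},"grip":{"type":"number"},"newtons":{"type":"number"}},"required":["targets"]}

```bash
mkdir -p pics; ls; cat > h.py <<'E'
import numpy as np, cv2
from scipy.spatial.transform import Rotation as R
from station import arm, cams, job_done, finder
def rot(rpy): return R.from_euler('xyz',rpy)
def cloud(name,depth):
    p=cams.camera_params(name);K=np.array(p["intrinsics"]);A=np.array(p["attitude"])
    Rm=rot(A).as_matrix() if A.size==3 else A.reshape(3,3)
    v,u=np.indices(depth.shape)
    c=np.stack([(u-K[0,2])/K[0,0]*depth,(v-K[1,2])/K[1,1]*depth,depth],-1)
    return c@Rm.T+np.array(p["position"])
E
python3 - <<'E'
from h import *
s=arm.get_state();print(s, getattr(arm,'tcp_to_tips',None))
ims=[]
for c in ("side","top"):
    im,d=cams.grab_frame(c);np.savez(f"/tmp/{c}.npz",im=im,d=d,P=cloud(c,d))
    print(c,cams.camera_params(c))
    cv2.imwrite(f"pics/{c}0.png",cv2.resize(im[:,:,::-1],(768,576)))
    for q in ("jar_refilled","jar_turned","jar_refilled_label","empty_bay","canister","rack"):
        print(q,[(np.round(r["xyz"],3).tolist(),round(r["score"],2)) for r in finder.find_in(c,q)])
E
```

```text
pics
{'t': 0.0, 'q': array([-9.02909178e-01,  3.59354684e-01,  1.10543828e-02, -3.73472284e-04,
       -1.22405303e+00, -2.88131774e-01]), 'qd': array([ 4.33314697e-04,  1.32786056e-03, -1.60603711e-04,  3.29139114e-04,
       -2.26337442e-03, -9.80592370e-05]), 'joint_efforts': array([ 1.01260839e-04, -5.82712483e+01,  2.93061340e+01,  6.99703708e+00,
        7.14753172e-03, -1.45459826e-04]), 'eef_pos': array([ 0.2501673 , -0.62671765,  0.40373711]), 'ee_rot': array([ 3.14000006e+00, -1.05871416e-04, -2.76196439e+00]), 'force': array([ 0.61893965, -0.79441458, -0.07051651]), 'moment': array([ 0.02886475, -0.00357285, -0.00107625]), 'width': 0.08759499925289621} 0.1781
side {'intrinsics': array([[458.53571216,   0.        , 255.52828615],
       [  0.        , 458.53571216, 193.04188284],
       [  0.        ,   0.        ,   1.        ]]), 'position': array([0.3479038 , 0.84621043, 1.15398163]), 'attitude': array([-2.47645462e+00, -1.64658602e-03, -2.86705344e+00])}
jar_refilled [([0.43, 0.506, 0.104], 0.93), ([0.483, 0.411, 0.106], 0.92), ([0.531, 0.499, 0.107], 0.9)]
jar_turned [
[... 238 characters left out ...]
.327, 0.066], 0.58)]
rack [([0.587, 0.096, 0.122], 0.67)]
top {'intrinsics': array([[423.122052  ,   0.        , 252.47845942],
       [  0.        , 423.122052  , 191.02952357],
       [  0.        ,   0.        ,   1.        ]]), 'position': array([0.3867202 , 0.0414654 , 1.38959616]), 'attitude': array([-2.98888445,  0.00795246, -1.54678276])}
jar_refilled [([0.534, 0.481, 0.106], 0.87), ([0.434, 0.483, 0.104], 0.81), ([0.482, 0.385, 0.103], 0.73)]
jar_turned [([0.53, -0.052, 0.193], 0.97)]
jar_refilled_label [([0.478, 0.392, 0.105], 0.77), ([0.431, 0.48, 0.106], 0.76)]
empty_bay [([0.581, 0.143, 0.106], 0.72)]
canister [([0.508, -0.338, 0.069], 0.92)]
rack [([0.576, 0.003, 0.118], 0.92)]
```

View pics/side0.png

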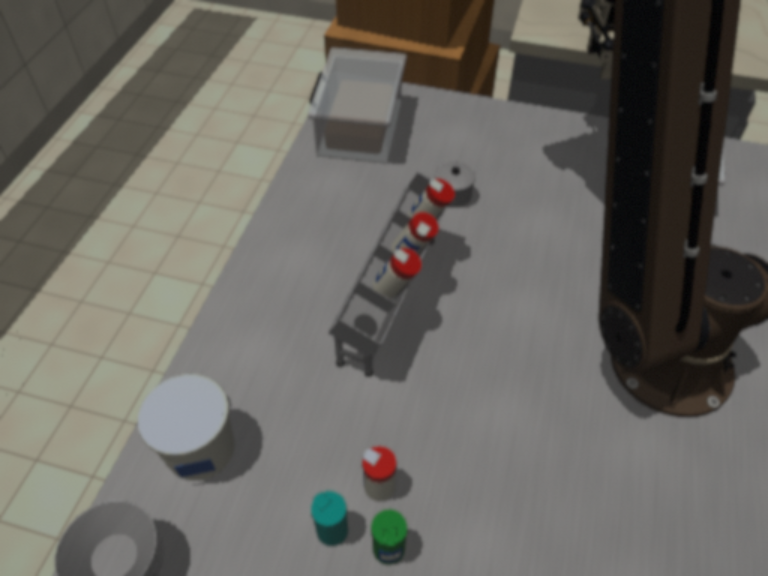

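View pics/top0.png

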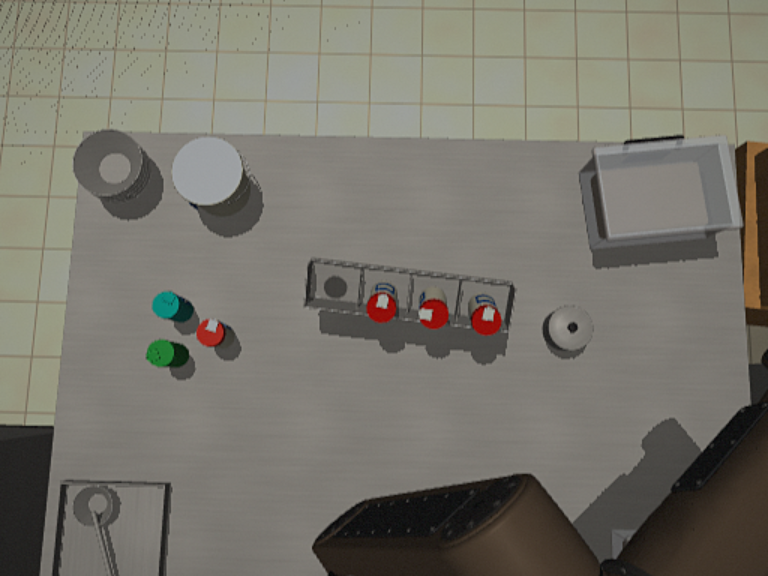

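```bash
cat >> h.py <<'E'
def lids(im,P,zmin,zmax):
    """red lids: list of (mean of red, circle centre, flap azimuth deg) in world xy"""
    hsv=cv2.cvtColor(im,cv2.COLOR_RGB2HSV)
    red=(((hsv[...,0]<8)|(hsv[...,0]>172))&(hsv[...,1]>170)&(hsv[...,2]>60)).astype(np.uint8)
    n,l,st,_=cv2.connectedComponentsWithStats(red)
    out=[]
    for i in range(1,n):
        if st[i,4]<60: continue
        m=(l==i).astype(np.uint8); hull=np.zeros_like(m)
        c=cv2.findContours(m,cv2.RETR_EXTERNAL,cv2.CHAIN_APPROX_NONE)[0]
        cv2.fillConvexPoly(hull,cv2.convexHull(np.vstack(c)),1)
        wh=(cv2.dilate(hull,np.ones((5,5)))>0)&(hsv[...,1]<70)&(hsv[...,2]>150)
        out.append(((l==i),wh))
    return out
E
python3 - <<'E'
from h import *
f=np.load("/tmp/top.npz");im,d,P=f["im"],f["d"],f["P"]
C=[]
for m,w in lids(im,P,0,1):
    p=P[m]; p=p[p[:,2]>0.05]; top=p[p[:,2]>np.percentile(p[:,2],95)-0.03]
    fl=P[w]; 
    print("px",np.argwhere(m).mean(0)[::-1].round(), "lid",len(p),p.min(0).round(3),p.max(0).round(3),p.mean(0).round(3),"flap",len(fl),np.median(fl,0).round(3))
    n=np.linalg.svd(top-top.mean(0))[2][2]; print("normal",(n*np.sign(n[2])).round(3))
E
```

```text
px [254. 206.] lid 235 [0.505 0.024 0.11 ] [0.556 0.081 0.211] [0.526 0.051 0.198] flap 50 [0.542 0.048 0.21 ]
normal [-0.361  0.033  0.932]
px [290. 209.] lid 242 [ 0.387 -0.075  0.185] [0.549 0.041 1.39 ] [ 0.52  -0.052  0.205] flap 51 [ 0.52  -0.032  0.202]
normal [ 0.052 -0.995  0.084]
px [323. 215.] lid 239 [ 0.387 -0.173  0.183] [0.537 0.041 1.39 ] [ 0.507 -0.145  0.202] flap 48 [ 0.522 -0.149  0.207]
normal [ 0.921 -0.363  0.145]
px [139. 223.] lid 196 [0.387 0.041 0.098] [0.508 0.424 1.39 ] [0.478 0.396 0.111] flap 42 [0.498 0.394 0.106]
normal [ 0.985 -0.17   0.024]
```

Emit:
{"api": "play_rows", "payload": {"targets": [[[-0.06,0,-0.06,0],[-0.12,0.0,-0.09,0],[-0.18,0.0,-0.1,0],[-0.24,0.04,-0.1,0],[-0.28,0.09,-0.1,0]]], "grip": 0, "newtons": 8}}

```text
t: 1.32
eef_pos: [0.4668, -0.4643, 0.5034]
ee_rot: [3.141, -0.0, -2.762]
force: [0.7, 1.0, 0.0]
width: 0.088
```

Emit:
{"api": "play_rows", "payload": {"targets": [[[-0.027,0.056,0,7],[-0.054,0.112,0,14],[-0.082,0.168,0,21],[-0.11,0.224,0,27],[-0.137,0.28,0,27.3]]]}}

```text
t: 1.95
eef_pos: [0.488, -0.1528, 0.5044]
ee_rot: [3.141, 0.001, 3.043]
force: [0.4, 0.3, 0.6]
width: 0.0874
```

Emit:
{"api": "play_rows", "payload": {"targets": [[[0.0,0.05,0,0],[0.0,0.1,0,0],[0.0,0.1,0,0]]]}}

```text
t: 2.33
eef_pos: [0.4981, -0.0525, 0.5043]
ee_rot: [3.141, 0.001, 3.049]
force: [0.9, -0.2, 0.8]
width: 0.0873
```

```bash
python3 - <<'E'
from h import *
s=arm.get_state();print(s["t"],s["eef_pos"],s["ee_rot"],s["q"])
im,d=cams.grab_frame("wrist");P=cloud("wrist",d);np.savez("/tmp/w1.npz",im=im,d=d,P=P)
p=cams.camera_params("wrist");print(p["position"],p["attitude"],p["intrinsics"][0])
cv2.imwrite("pics/w1.png",im[:,:,::-1])
for m,w in lids(im,P,0,1):
    p=P[m]; p=p[(p[:,2]>0.05)&(p[:,2]<.3)]; fl=P[w]
    print("px",np.argwhere(m).mean(0)[::-1].round(),len(p),np.percentile(p,1,0).round(4),np.percentile(p,99,0).round(4),p.mean(0).round(4),"flap",len(fl),np.median(fl,0).round(4))
E
```

```text
2.325 [ 0.49806501 -0.05249909  0.50426438] [3.14100994e+00 6.53902051e-04 3.04908607e+00] [ 2.87860619e-01  1.49235470e-02 -1.93816120e-01 -3.04969126e-04
 -1.36123316e+00 -1.95110002e+00]
[ 0.41908322 -0.04684677  0.48528873] [2.84553540e+00 5.79841602e-04 1.47723498e+00] [272.13541693   0.         254.89250039]
px [169. 196.] 1548 [ 0.4838 -0.1777  0.1898] [ 0.5293 -0.1254  0.2102] [ 0.5041 -0.1506  0.1993] flap 399 [ 0.5195 -0.1541  0.209 ]
px [255. 200.] 1528 [ 0.4935 -0.0779  0.1894] [ 0.5409 -0.0295  0.2118] [ 0.5168 -0.0562  0.2005] flap 572 [ 0.5222 -0.0394  0.2013]
px [347. 197.] 1636 [0.5032 0.019  0.1617] [0.5647 0.0839 0.2099] [0.5245 0.0458 0.1982] flap 447 [0.5403 0.0464 0.208 ]
```

View pics/w1.png

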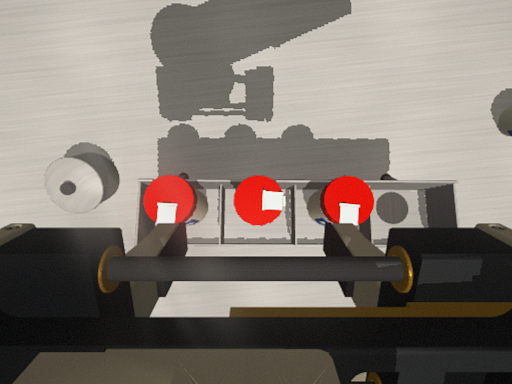

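```bash
cat >> h.py <<'E'
def measure(cam,im,P):
    """per lid: centre of its top face (world), azimuth of the flap about the lid normal-plane, deg in world xy"""
    res=[]
    for m,w in lids(im,P,0,1):
        u8=((m|w)).astype(np.uint8)
        u8=cv2.morphologyEx(u8,cv2.MORPH_OPEN,np.ones((3,3),np.uint8))
        c=max(cv2.findContours(u8,cv2.RETR_EXTERNAL,cv2.CHAIN_APPROX_NONE)[0],key=cv2.contourArea)
        h=np.zeros_like(u8);cv2.fillConvexPoly(h,cv2.convexHull(c),1)
        p=P[h>0]; z=np.median(p[:,2]); p=p[abs(p[:,2]-z)<.02]
        A=np.c_[p[:,:2],np.ones(len(p))]; k=np.linalg.lstsq(A,p[:,2],rcond=None)[0]
        ok=abs(A@k-p[:,2])<.004; k=np.linalg.lstsq(A[ok],p[ok,2],rcond=None)[0]
        n=np.r_[-k[:2],1];n/=np.linalg.norm(n)
        f=P[w&(h>0)]; f=f[abs(f[:,2]-np.c_[f[:,:2],np.ones(len(f))]@k)<.006]
        res.append((p.mean(0),n,f.mean(0)-p.mean(0) if len(f) else None,np.argwhere(h).mean(0)[::-1]))
    return res
E
python3 - <<'E'
from h import *
f=np.load("/tmp/w1.npz")
r=measure("wrist",f["im"],f["P"])
for c,n,v,px in r: print(px.round(1),c.round(4),n.round(3),"tilt",np.degrees(np.arccos(n[2])).round(1),"taz",np.degrees(np.arctan2(-n[1],-n[0])).round(1),"flap",v.round(4),np.degrees(np.arctan2(v[1],v[0])).round(1))
c=sorted([x[0] for x in r],key=lambda x:x[1]); e=c[2]-c[0];print("rack yaw",np.degrees(np.arctan2(-e[0],e[1])),np.linalg.norm(e))
yaw=np.arctan2(-e[0],e[1]); mid=(c[2]+c[0])/2
Rr=R.from_euler('zy',[yaw,0])*R.from_euler('y',np.radians(-25)); 
print("axes",Rr.as_matrix().round(3).tolist())
O=mid-Rr.apply([-.013,-.05,.1055]);print("rack origin",O.round(4))
for x in r: 
    v=Rr.inv().apply(x[2]);print("flap az rack",np.degrees(np.arctan2(v[1],v[0])).round(1), "in rack",Rr.inv().apply(x[0]-O).round(4))
print("seat lid centre empty (z=94)",(O+Rr.apply([-.013,.15,.094])).round(4))
P=f["P"]; q=Rr.inv().apply((P-O).reshape(-1,3)).reshape(P.shape)
# floor of the empty bay
m=(abs(q[...,1]-.15)<.03)&(abs(q[...,0]+0.0)<.03)&(abs(q[...,2])<.02);print("floor z",m.sum(),np.median(q[m][:,2]).round(4))
f2=finder
E
```

```text
[168.5 199.2] [ 0.5071 -0.151   0.2012] [-0.448  0.052  0.892] tilt 26.8 taz -6.6 flap [ 0.0124 -0.0025  0.0081] -11.3
[258.8 200.5] [ 0.517  -0.0524  0.2013] [-0.421  0.008  0.907] tilt 24.9 taz -1.1 flap [0.0012 0.0152 0.0019] 85.4
[347.3 200.6] [0.5267 0.0451 0.2007] [-0.446  0.041  0.894] tilt 26.6 taz -5.2 flap [ 0.0121 -0.0007  0.0082] -3.4
rack yaw -5.7065859971479265 0.19707613068189264
axes [[0.902, 0.099, -0.421], [-0.09, 0.995, 0.042], [0.423, 0.0, 0.906]]
rack origin [ 0.5779 -0.0088  0.1108]
flap az rack -4.8 in rack [-0.0129 -0.1485  0.1057]
flap az rack 88.0 in rack [-0.0128 -0.0495  0.1058]
flap az rack 1.9 in rack [-0.0131  0.0485  0.1053]
seat lid centre empty (z=94) [0.5416 0.1456 0.1905]
floor z 1362 0.0004
```

Emit:
{"api": "play_rows", "payload": {"targets": [[[-0.024,0.001,0.03,-8],[-0.024,0.001,0.07,-15],[-0.024,0.001,0.11,-15],[-0.024,0.001,0.145,-15],[-0.024,0.001,0.155,-15]]], "grip": 30}}

```text
t: 3.0
eef_pos: [0.5213, -0.0576, 0.3471]
ee_rot: [-3.141, -0.004, -2.978]
force: [0.5, 0.2, 1.0]
width: 0.0774
```

Emit:
{"api": "play_rows", "payload": {"targets": [[[0,0,0,0],[0,0,0,0],[0,0,0,0],[0,0,0,0]]], "grip": 255, "newtons": 5}}

```text
t: 3.5
eef_pos: [0.5222, -0.0564, 0.3502]
ee_rot: [-3.141, 0.002, -2.976]
force: [-1.7, 0.7, 5.4]
width: 0.0555
```

Emit:
{"api": "play_rows", "payload": {"targets": [[[0,0,0,8],[0,0,0,16],[0,0,0,24],[0,0,0,30],[0,0,0,30]]]}}

```text
t: 4.12
eef_pos: [0.5225, -0.0564, 0.3498]
ee_rot: [3.141, 0.002, 2.784]
force: [0.9, 0.5, 3.5]
width: 0.055
```

```bash
cat >> h.py <<'E'
Rr=R.from_euler('z',np.radians(-5.7))*R.from_euler('y',np.radians(-25)); O=np.array([.5779,-.0088,.1105])
def look(cam,name=None):
    s=arm.get_state();print("t",round(s["t"],2),"tcp",s["eef_pos"].round(4),"yaw",np.degrees(s["ee_rot"][2]).round(1),"F",s["force"].round(1),"w",s["width"])
    im,d=cams.grab_frame(cam);P=cloud(cam,d)
    if name: cv2.imwrite(f"pics/{name}.png",im[:,:,::-1])
    for c,n,v,px in measure(cam,im,P):
        q=Rr.inv().apply(c-O); nn=Rr.inv().apply(n); 
        print(px.round(0),"world",c.round(4),"rack",q.round(4),"n",nn.round(3), "flap az rack %.1f world %.1f"%((lambda a:np.degrees(np.arctan2(a[1],a[0])))(Rr.inv().apply(v)),np.degrees(np.arctan2(v[1],v[0]))) if v is not None else "")
    return im,d,P
E
python3 - <<'E'
from h import *
look("wrist","w2"); look("top")
E
```

```text
t 4.12 tcp [ 0.5225 -0.0564  0.3498] yaw 159.5 F [0.9 0.5 3.5] w 0.054963210702666
[448. 195.] world [0.5222 0.0476 0.1982] rack [-0.0182  0.0506  0.1053] n [-0.031 -0.009  0.999] flap az rack -0.7 world -6.5
[253. 230.] world [ 0.5067 -0.0521  0.1979] rack [-0.0234 -0.0502  0.1074] n [-0.05   0.073  0.996] flap az rack 47.7 world 46.3
[255. 290.] world [ 0.5332 -0.0612  0.2111] rack [ 0.0069 -0.0565  0.1078] n [0.035 0.08  0.996] 
t 4.17 tcp [ 0.5224 -0.0564  0.3498] yaw 159.6 F [0.9 0.3 4.2] w 0.05498867737518221
[139. 221.] world [0.4825 0.3971 0.1049] rack [-0.125   0.3944  0.0521] n [0.382 0.008 0.924] flap az rack -5.1 world -10.7
```

View pics/w2.png

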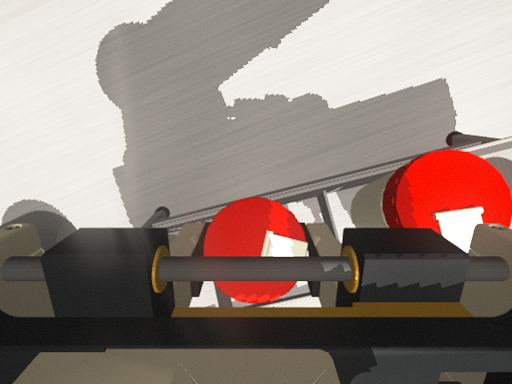

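Emit:
{"api": "play_rows", "payload": {"targets": [[[0,0,0,0],[0,0,0,0],[0,0.001,0,-10],[0,0.002,0,-20],[0,0.003,0,-30]]], "grip": 40}}

```text
t: 4.85
eef_pos: [0.5226, -0.0539, 0.3486]
ee_rot: [-3.141, -0.002, -2.97]
force: [-0.2, -2.5, 1.5]
width: 0.074
```

Emit:
{"api": "play_rows", "payload": {"targets": [[[0,0,0,0],[0,0,0,0],[0,0,0,0]]], "grip": 255}}

```text
t: 5.22
eef_pos: [0.524, -0.0543, 0.3503]
ee_rot: [-3.14, 0.003, -2.98]
force: [3.3, -5.3, 4.6]
width: 0.0587
```

Emit:
{"api": "play_rows", "payload": {"targets": [[[0,0,0,8],[0,0,0,16],[0,0,0,24],[0,0,0,30],[0,0,0,30]]]}}

```text
t: 5.85
eef_pos: [0.5233, -0.0537, 0.3494]
ee_rot: [3.141, 0.001, 2.781]
force: [0.2, -1.5, 3.7]
width: 0.0552
```

Emit:
{"api": "play_rows", "payload": {"targets": [[[0,0,0,0],[0,0,0,0],[0,0,0,-10],[0,0,0,-20],[0,0,0,-30]]], "grip": 40}}

```text
t: 6.48
eef_pos: [0.5227, -0.0538, 0.3487]
ee_rot: [-3.142, -0.001, -2.97]
force: [-1.5, -1.0, -1.1]
width: 0.0739
```

```bash
python3 - <<'E'
from h import *
look("wrist","w3"); look("side")
E
```

```text
t 6.47 tcp [ 0.5227 -0.0538  0.3487] yaw -170.2 F [-1.5 -1.  -1.1] w 0.07386506789924793
[ 72. 198.] world [ 0.5036 -0.151   0.1989] rack [-0.0169 -0.1489  0.1054] n [-0.034 -0.007  0.999] flap az rack -4.8 world -11.4
[243. 231.] world [ 0.5078 -0.0634  0.1972] rack [-0.0216 -0.0613  0.1058] n [-0.02  -0.006  1.   ] flap az rack 60.6 world 61.0
[235. 291.] world [ 0.536  -0.0624  0.2104] rack [ 0.0093 -0.0575  0.1059] n [ 0.073 -0.005  0.997] flap az rack 111.3 world 107.2
t 6.53 tcp [ 0.5228 -0.0537  0.3487] yaw -169.7 F [-0.3 -0.1 -0.1] w 0.07364396649189289
[271. 176.] world [0.5254 0.0564 0.1981] rack [-0.0162  0.0596  0.1042] n [0.017 0.01  1.   ] flap az rack -26.1 world -35.8
[253. 310.] world [0.4771 0.4012 0.1044] rack [-0.1304  0.3979  0.0541] n [ 0.391 -0.021  0.92 ] flap az rack -20.4 world -25.8
```

View pics/w3.png

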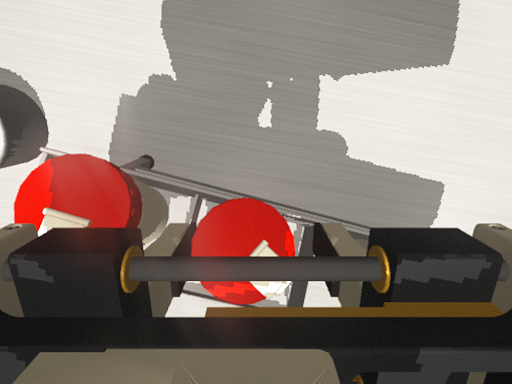

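Emit:
{"api": "play_rows", "payload": {"targets": [[[0,0,-0.03,0],[0,0,-0.08,0],[0.01,0,-0.13,0],[0.024,0,-0.155,0],[0.024,0,-0.155,0]]], "grip": 30}}

```text
t: 7.2
eef_pos: [0.4988, -0.0577, 0.5065]
ee_rot: [3.141, 0.005, -2.98]
force: [0.5, 0.4, -1.1]
width: 0.0774
```

```bash
python3 - <<'E'
from h import *
look("wrist","w4")
E
```

```text
t 7.2 tcp [ 0.4988 -0.0577  0.5065] yaw -170.8 F [ 0.5  0.4 -1.1] w 0.07742826073082838
[170. 177.] world [ 0.5076 -0.1496  0.1998] rack [-0.013  -0.1471  0.1046] n [-0.031  0.005  1.   ] flap az rack -5.1 world -11.7
[248. 198.] world [ 0.5167 -0.0628  0.2001] rack [-0.0125 -0.0598  0.1046] n [-0.013 -0.037  0.999] flap az rack 63.9 world 63.3
[343. 216.] world [0.5203 0.0477 0.1958] rack [-0.021   0.0505  0.1039] n [ 0.004 -0.012  1.   ] flap az rack 11.3 world 8.0
```

Emit:
{"api": "play_rows", "payload": {"targets": [[[-0.02,-0.009,0.03,0],[-0.021,-0.009,0.07,0],[-0.021,-0.009,0.11,0],[-0.021,-0.009,0.145,0],[-0.021,-0.009,0.157,0]]], "grip": 48}}

```text
t: 7.88
eef_pos: [0.5208, -0.0631, 0.3438]
ee_rot: [3.142, -0.006, -2.979]
force: [0.0, -0.3, 0.6]
width: 0.0711
```

Emit:
{"api": "play_rows", "payload": {"targets": [[[0,0,0,0],[0,0,0,0],[0,0,0,0],[0,0,0,0],[0,0,0,0]]], "grip": 255}}

```text
t: 8.5
eef_pos: [0.5216, -0.063, 0.3478]
ee_rot: [3.142, 0.001, -2.976]
force: [-2.1, 1.0, 4.3]
width: 0.057
```

Emit:
{"api": "play_rows", "payload": {"targets": [[[0,0.003,0,8],[0,0.006,0,16],[0,0.009,0,24],[0,0.012,0,30],[0,0.012,0,30]]]}}

```text
t: 9.12
eef_pos: [0.5198, -0.0514, 0.3477]
ee_rot: [-3.142, 0.001, 2.784]
force: [-0.8, -0.7, 3.4]
width: 0.0548
```

Emit:
{"api": "play_rows", "payload": {"targets": [[[0,0,0,0],[0,0,0,0],[0,0,0,0],[0,0,0,0],[0,0,0,0]]], "grip": 48}}

```text
t: 9.75
eef_pos: [0.5196, -0.0512, 0.347]
ee_rot: [-3.142, -0.0, 2.783]
force: [0.4, 0.6, 0.1]
width: 0.071
```

```bash
python3 - <<'E'
from h import *
look("wrist","w5")
E
```

```text
t 9.75 tcp [ 0.5196 -0.0512  0.347 ] yaw 159.5 F [0.4 0.6 0.1] w 0.07099223242601067
[442. 198.] world [0.5196 0.0488 0.1968] rack [-0.0213  0.0516  0.1051] n [-0.016 -0.01   1.   ] flap az rack 6.8 world 2.7
[241. 236.] world [ 0.5044 -0.0547  0.1958] rack [-0.0261 -0.0529  0.1063] n [-0.01   0.032  0.999] flap az rack 37.1 world 37.1
[233. 294.] world [ 0.5285 -0.0676  0.2081] rack [ 0.002  -0.0635  0.1068] n [ 0.111 -0.03   0.993] flap az rack 92.4 world 89.9
```

View pics/w5.png

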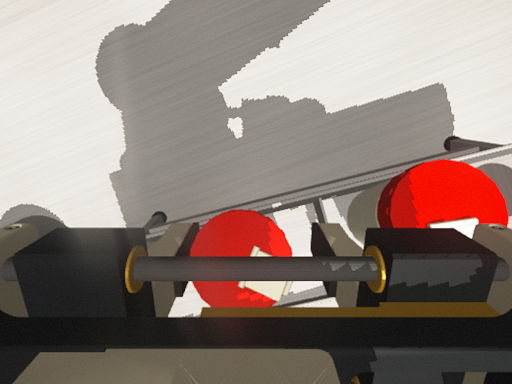

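Emit:
{"api": "play_rows", "payload": {"targets": [[[0,-0.003,-0.04,0],[0.002,-0.004,-0.09,-10],[0.012,-0.006,-0.135,-20],[0.022,-0.012,-0.155,-30],[0.022,-0.012,-0.155,-30]]]}}

```text
t: 10.42
eef_pos: [0.4944, -0.0548, 0.5039]
ee_rot: [3.141, 0.004, -2.977]
force: [-0.7, -0.0, -0.2]
width: 0.0716
```

```bash
python3 - <<'E'
from h import *
look("wrist","w6")
E
```

```text
t 10.43 tcp [ 0.4944 -0.0548  0.5039] yaw -170.5 F [-0.7 -0.  -0.2] w 0.07157178006105351
[166. 181.] world [ 0.5074 -0.1499  0.2   ] rack [-0.0131 -0.1474  0.1048] n [-0.032  0.009  0.999] flap az rack -4.4 world -10.9
[245. 201.] world [ 0.5153 -0.0633  0.1996] rack [-0.0139 -0.0604  0.1048] n [-0.014 -0.032  0.999] flap az rack 55.2 world 54.8
[341. 219.] world [0.5193 0.0489 0.1952] rack [-0.0222  0.0516  0.1038] n [ 0.008 -0.007  1.   ] flap az rack 28.8 world 27.5
```

```bash
python3 - <<'E'
import cv2
a=cv2.imread("pics/w4.png")[130:270,120:400];b=cv2.imread("pics/w6.png")[130:270,120:400]
cv2.imwrite("pics/w46.png",cv2.resize(cv2.vconcat([a,b]),None,fx=2,fy=2,interpolation=cv2.INTER_CUBIC))
E
```

```text
(no output)
```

View pics/w46.png

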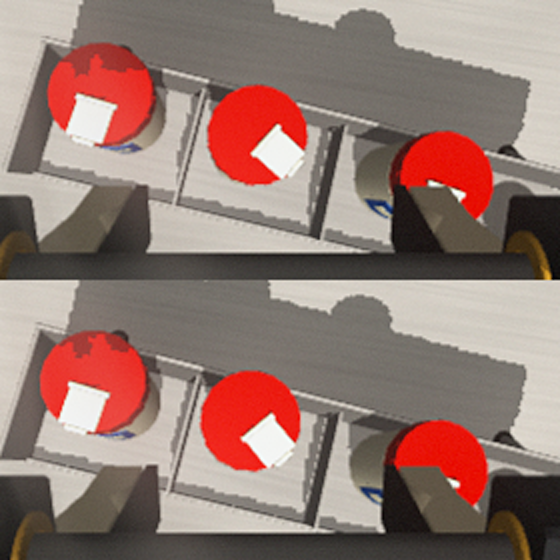

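Emit:
{"api": "play_rows", "payload": {"targets": [[[-0.02,-0.013,0.03,0],[-0.024,-0.013,0.07,0],[-0.024,-0.013,0.11,0],[-0.024,-0.013,0.145,0],[-0.024,-0.013,0.155,0]]], "grip": 48}}

```text
t: 11.1
eef_pos: [0.5198, -0.0638, 0.3436]
ee_rot: [-3.142, -0.006, -2.979]
force: [-0.2, -0.2, 0.7]
width: 0.0713
```

Emit:
{"api": "play_rows", "payload": {"targets": [[[0,0,0,0],[0,0,0,0],[0,0,0,0],[0,0,0,0],[0,0,0,0]]], "grip": 255, "newtons": 18}}

```text
t: 11.72
eef_pos: [0.5208, -0.0636, 0.3481]
ee_rot: [-3.141, 0.002, -2.976]
force: [-0.3, 0.5, 5.4]
width: 0.056
```

Emit:
{"api": "play_rows", "payload": {"targets": [[[0,0.002,-0.006,0],[0,0.005,-0.012,8],[0,0.008,-0.012,16],[0,0.012,-0.012,24],[0,0.015,-0.012,30]]]}}

```text
t: 12.35
eef_pos: [0.518, -0.0486, 0.3589]
ee_rot: [-3.142, -0.0, 2.779]
force: [1.9, -1.2, -1.2]
width: 0.0561
```

```bash
python3 - <<'E'
from h import *
look("wrist","w7"); look("side","s7")
a=cv2.imread("pics/w7.png");b=cv2.imread("pics/s7.png")[80:240,200:340]
cv2.imwrite("pics/ws7.png",cv2.hconcat([cv2.resize(a,(400,300)),cv2.resize(b,(350,400))[:300]]))
E
```

```text
t 12.35 tcp [ 0.518  -0.0486  0.3589] yaw 159.2 F [ 1.9 -1.2 -1.2] w 0.05609690445321566
[427. 203.] world [0.5232 0.0494 0.1985] rack [-0.0174  0.0525  0.1053] n [-0.025 -0.002  1.   ] flap az rack 4.6 world -0.2
[256. 232.] world [ 0.504  -0.0428  0.2067] rack [-0.023  -0.0412  0.1168] n [-0.01   0.214  0.977] flap az rack 30.4 world 28.1
[244. 292.] world [ 0.527  -0.0585  0.2214] rack [ 0.0054 -0.0545  0.1198] n [0.029 0.197 0.98 ] 
t 12.4 tcp [ 0.518  -0.0484  0.359 ] yaw 159.0 F [ 1.6 -0.  -2.4] w 0.05586775834648612
[288. 152.] world [ 0.4979 -0.0391  0.2026] rack [-0.0305 -0.0381  0.1158] n [0.224 0.189 0.956] 
[271. 176.] world [0.5258 0.0568 0.1982] rack [-0.0158  0.0601  0.1041] n [0.044 0.016 0.999] flap az rack -29.1 world -39.3
[253. 310.] world [0.4771 0.4012 0.1041] rack [-0.1305  0.398   0.0538] n [0.378 0.014 0.926] flap az rack -22.1 world -27.1
```

View pics/ws7.png

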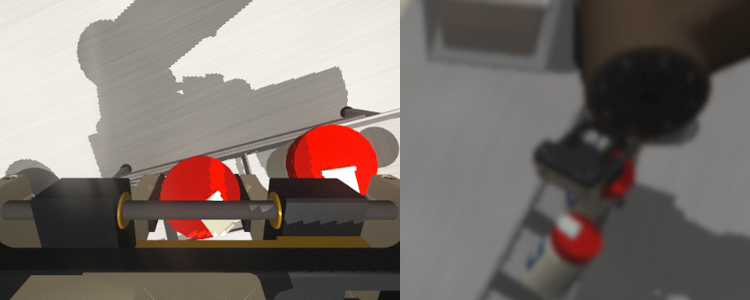

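Emit:
{"api": "play_rows", "payload": {"targets": [[[0,0,0.004,0],[0,0,0.008,0],[-0.001,-0.004,0.01,0],[-0.002,-0.008,0.011,0],[-0.002,-0.008,0.011,0]]], "newtons": 4}}

```text
t: 13.08
eef_pos: [0.5175, -0.0572, 0.3483]
ee_rot: [3.141, 0.001, 2.783]
force: [4.0, 1.3, 2.9]
width: 0.0547
```

Emit:
{"api": "play_rows", "payload": {"targets": [[[0,0,0,0],[0,0,0,0],[-0.001,-0.002,0,0],[-0.001,-0.004,0,0],[-0.001,-0.004,0,0]]], "grip": 48}}

```text
t: 13.7
eef_pos: [0.5166, -0.0613, 0.348]
ee_rot: [-3.141, -0.0, 2.783]
force: [-0.0, 0.4, 0.3]
width: 0.0712
```

Emit:
{"api": "play_rows", "payload": {"targets": [[[0.001,0.002,-0.04,0],[0.002,0.003,-0.09,-10],[0.012,-0.002,-0.135,-10],[0.022,-0.008,-0.15,-10],[0.022,-0.008,-0.15,-10]]]}}

```text
t: 14.32
eef_pos: [0.4926, -0.061, 0.4989]
ee_rot: [3.14, 0.002, 2.958]
force: [0.2, 0.8, -1.1]
width: 0.0712
```

```bash
python3 - <<'E'
from h import *
look("wrist","w8")
E
```

```text
t 14.32 tcp [ 0.4926 -0.061   0.4989] yaw 169.5 F [ 0.2  0.8 -1.1] w 0.07122900076100253
[359. 197.] world [0.5269 0.0465 0.1996] rack [-0.0133  0.0499  0.1045] n [-0.028 -0.006  1.   ] flap az rack 2.2 world -3.1
[252. 205.] world [ 0.5146 -0.069   0.1998] rack [-0.0139 -0.0662  0.105 ] n [-0.03  -0.008  1.   ] flap az rack 14.3 world 10.9
[178. 209.] world [ 0.5032 -0.1495  0.1978] rack [-0.0178 -0.1475  0.1046] n [-0.015  0.004  1.   ] flap az rack -2.9 world -9.2
```

Emit:
{"api": "play_rows", "payload": {"targets": [[[-0.02,-0.001,0.02,-7],[-0.028,-0.002,0.06,-13],[-0.028,-0.002,0.09,-13],[-0.028,-0.002,0.1,-13],[-0.028,-0.002,0.1,-13]]], "grip": 72}}

```text
t: 15.0
eef_pos: [0.5205, -0.068, 0.3971]
ee_rot: [-3.141, -0.002, -3.099]
force: [0.7, -0.5, 0.4]
width: 0.0626
```

```bash
python3 - <<'E'
from h import *
look("wrist","w9")
E
```

```text
t 15.0 tcp [ 0.5205 -0.068   0.3971] yaw -177.5 F [ 0.7 -0.5  0.4] w 0.0626073989083069
[152. 201.] world [ 0.5061 -0.1408  0.2006] rack [-0.0148 -0.1384  0.1063] n [-0.029  0.037  0.999] flap az rack -30.0 world -40.8
[120. 178.] world [ 0.4929 -0.1641  0.1956] rack [-0.0267 -0.163   0.1063] n [ 0.071 -0.136  0.988] 
[255. 218.] world [ 0.5157 -0.0693  0.2023] rack [-0.0119 -0.0664  0.1068] n [-0.036 -0.011  0.999] flap az rack 15.4 world 12.3
[111. 214.] world [ 0.5156 -0.167   0.2062] rack [-0.0015 -0.1636  0.1063] n [ 0.015 -0.087  0.996] 
[412. 218.] world [0.5134 0.0445 0.194 ] rack [-0.0277  0.0467  0.105 ] n [ 0.064 -0.04   0.997]
```

View pics/w9.png

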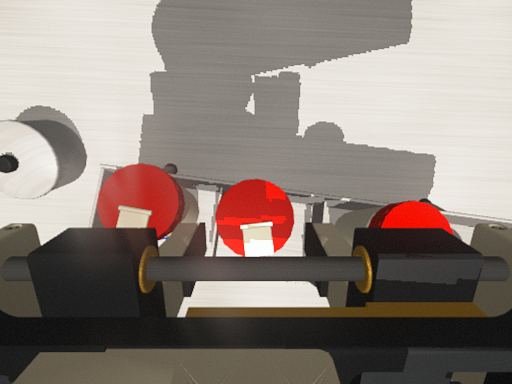

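Emit:
{"api": "play_rows", "payload": {"targets": [[[0,0,0.012,0],[0,0,0.024,0],[0,0,0.036,0],[0,0,0.045,0],[0,0,0.049,0]]]}}

```text
t: 15.68
eef_pos: [0.5203, -0.068, 0.3482]
ee_rot: [-3.141, -0.001, -3.099]
force: [0.9, 0.6, 0.0]
width: 0.0627
```

Emit:
{"api": "play_rows", "payload": {"targets": [[[0,0,0,0],[0,0,0,0],[0,0,0,0],[0,0,0,0]]], "grip": 255, "newtons": 18}}

```text
t: 16.18
eef_pos: [0.5205, -0.068, 0.3492]
ee_rot: [3.142, 0.0, -3.099]
force: [0.8, -0.1, -2.6]
width: 0.0552
```

Emit:
{"api": "play_rows", "payload": {"targets": [[[0,0,-0.007,0],[-0.001,0.006,-0.012,0],[-0.002,0.012,-0.012,5],[-0.003,0.018,-0.012,10],[-0.003,0.02,-0.012,15]]]}}

```text
t: 16.8
eef_pos: [0.5226, -0.0472, 0.3614]
ee_rot: [3.141, 0.0, 2.92]
force: [-0.5, 0.5, -2.8]
width: 0.055
```

Emit:
{"api": "play_rows", "payload": {"targets": [[[0,0,0.004,0],[0,0,0.008,0],[-0.0,-0.002,0.011,0],[-0.001,-0.004,0.012,0],[-0.001,-0.004,0.012,0]]], "newtons": 4}}

```text
t: 17.42
eef_pos: [0.5226, -0.0524, 0.3492]
ee_rot: [-3.141, -0.0, 2.923]
force: [-1.3, -2.1, 2.7]
width: 0.0546
```

Emit:
{"api": "play_rows", "payload": {"targets": [[[0,0,0,0],[0,0,0,0],[-0.0,-0.002,0,0],[-0.0,-0.003,0,0],[-0.0,-0.003,0,0]]], "grip": 48}}

```text
t: 18.05
eef_pos: [0.5221, -0.0549, 0.349]
ee_rot: [3.142, 0.0, 2.923]
force: [-0.4, 0.2, 0.8]
width: 0.0714
```

Emit:
{"api": "play_rows", "payload": {"targets": [[[0.0,0.0,-0.04,0],[0.002,0.0,-0.09,0],[0.012,0,-0.135,0],[0.022,0,-0.15,0],[0.022,0,-0.15,0]]]}}

```text
t: 18.68
eef_pos: [0.5001, -0.05, 0.4998]
ee_rot: [3.14, 0.002, 2.923]
force: [-0.4, 0.5, -0.9]
width: 0.0713
```

```bash
python3 - <<'E'
from h import *
look("wrist","w10")
E
```

```text
t 18.68 tcp [ 0.5001 -0.05    0.4998] yaw 167.5 F [-0.4  0.5 -0.9] w 0.07128995455357151
[349. 189.] world [0.5268 0.0466 0.1996] rack [-0.0134  0.0501  0.1046] n [-0.028 -0.004  1.   ] flap az rack 0.9 world -4.7
[252. 200.] world [ 0.5159 -0.058   0.1999] rack [-0.0137 -0.0551  0.105 ] n [-0.033  0.002  0.999] flap az rack 1.9 world -3.4
[168. 209.] world [ 0.5051 -0.1501  0.1991] rack [-0.0155 -0.1479  0.105 ] n [-0.03   0.004  1.   ] flap az rack -7.1 world -14.1
```

Emit:
{"api": "play_rows", "payload": {"targets": [[[0.0175,0.053,0,0],[0.035,0.107,0,0],[0.0525,0.16,0,0],[0.07,0.213,0,0],[0.088,0.267,0,0]]], "grip": 0}}

```text
t: 19.35
eef_pos: [0.4723, 0.2315, 0.497]
ee_rot: [-3.139, -0.002, 2.923]
force: [0.6, 0.0, -0.1]
width: 0.0876
```

Emit:
{"api": "play_rows", "payload": {"targets": [[[0.0175,0.053,0.02,-3],[0.035,0.107,0.05,-7],[0.0525,0.16,0.1,-7],[0.0525,0.16,0.1,-7]]]}}

```text
t: 19.85
eef_pos: [0.455, 0.3991, 0.3928]
ee_rot: [-3.134, -0.005, 3.047]
force: [0.0, -0.8, 0.0]
width: 0.0877
```

```bash
python3 - <<'E'
from h import *
look("wrist","w11")
E
```

```text
t 19.85 tcp [0.455  0.3991 0.3928] yaw 174.6 F [ 0.  -0.8  0. ] w 0.0876822003815506
[257. 211.] world [0.4796 0.3964 0.1064] rack [-0.1269  0.3934  0.0546] n [0.378 0.011 0.926] flap az rack -9.7 world -15.1
```

View pics/w11.png

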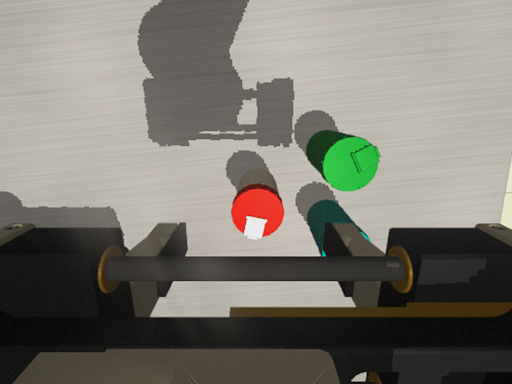

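Emit:
{"api": "play_rows", "payload": {"targets": [[[-0.02,0,0.02,4],[-0.025,0,0.06,7.5],[-0.025,0,0.1,7.5],[-0.025,0,0.13,7.5],[-0.025,0,0.14,7.5]]]}}

```text
t: 20.52
eef_pos: [0.4811, 0.3934, 0.2574]
ee_rot: [-3.139, -0.001, 2.913]
force: [0.5, -0.3, 0.7]
width: 0.0873
```

Emit:
{"api": "play_rows", "payload": {"targets": [[[0,0,0,0],[0,0,0,0],[0,0,0,0],[0,0,0,0],[0,0,0,0]]], "grip": 255, "newtons": 12}}

```text
t: 21.15
eef_pos: [0.4813, 0.3953, 0.26]
ee_rot: [3.14, 0.001, 2.915]
force: [0.1, 1.3, 4.4]
width: 0.0546
```

Emit:
{"api": "play_rows", "payload": {"targets": [[[0,0,0,0],[0,0,0,0]]]}}

```text
t: 21.4
eef_pos: [0.4813, 0.3953, 0.26]
ee_rot: [3.14, 0.001, 2.915]
force: [0.0, 1.8, 5.2]
width: 0.0546
```

Emit:
{"api": "play_rows", "payload": {"targets": [[[0,0,-0.02,0],[0,0,-0.06,0],[0,0,-0.11,0],[0,0,-0.16,0],[0,0,-0.2,0]]]}}

```text
t: 22.02
eef_pos: [0.4806, 0.3944, 0.46]
ee_rot: [-3.141, -0.001, 2.914]
force: [0.8, -0.1, -3.7]
width: 0.0545
```

Emit:
{"api": "play_rows", "payload": {"targets": [[[-0.02,-0.03,0,0],[-0.053,-0.077,0,-2],[-0.088,-0.127,0,-4],[-0.123,-0.178,0,-6],[-0.143,-0.21,0,-7.5]]]}}

```text
t: 22.65
eef_pos: [0.573, 0.1553, 0.4577]
ee_rot: [-3.14, -0.003, 3.044]
force: [1.5, 0.9, -4.0]
width: 0.0546
```

```bash
python3 - <<'E'
from h import *
look("wrist","w12"); im,d,P=look("side","s12")
cv2.imwrite("pics/s12c.png",cv2.resize(im[60:300,160:420,::-1],(780,720))[:600])
E
```

```text
t 22.65 tcp [0.573  0.1553 0.4577] yaw 174.4 F [ 1.5  0.9 -4. ] w 0.05457738673163042
[ 23. 162.] world [ 0.5202 -0.0509  0.2008] rack [-0.0101 -0.0476  0.1043] n [0.05  0.037 0.998] flap az rack -26.2 world -38.1
[132. 160.] world [0.528  0.0462 0.2018] rack [-0.0114  0.0498  0.106 ] n [-0.036  0.007  0.999] flap az rack -6.5 world -13.4
[255. 231.] world [0.5588 0.1531 0.3027] rack [0.0494 0.1592 0.189 ] n [ 0.358 -0.002  0.934] 
[230. 285.] world [0.5918 0.135  0.3028] rack [0.0809 0.1445 0.1744] n [ 0.59  -0.193  0.784] flap az rack 68.2 world 73.8
[278. 285.] world [0.5949 0.1622 0.3027] rack [0.0812 0.1719 0.1743] n [0.559 0.064 0.827] flap az rack -79.5 world -89.8
t 22.7 tcp [0.5737 0.1526 0.4577] yaw 174.4 F [ 1.2 -2.6 -1.9] w 0.05456730888550322
[271. 175.] world [0.5257 0.0538 0.199 ] rack [-0.0153  0.0571  0.1048] n [0.011 0.024 1.   ]
```

View pics/s12c.png

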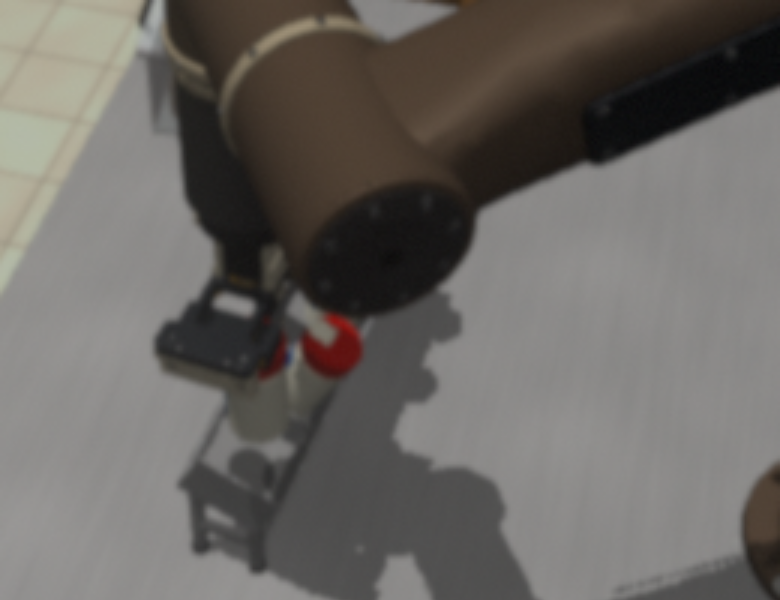

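Emit:
{"api": "play_rows", "payload": {"targets": [[[-0.011,-0.015,0.0,0],[-0.011,-0.015,0.01,0],[-0.011,-0.015,0.02,0],[-0.011,-0.015,0.03,0],[-0.011,-0.015,0.03,0]]]}}

```text
t: 23.38
eef_pos: [0.5821, 0.1423, 0.4277]
ee_rot: [-3.14, -0.002, 3.046]
force: [-0.1, -0.2, -3.5]
width: 0.0549
```

```bash
python3 - <<'E'
from h import *
s=arm.get_state();print(s["eef_pos"],np.degrees(s["ee_rot"]),s["force"])
e=s["eef_pos"]-O; y=np.radians(-5.7)
print("h",e[0]*np.cos(y)+e[1]*np.sin(y),"y",-e[0]*np.sin(y)+e[1]*np.cos(y),"up grasp",e[2]-.159)
E
```

```text
[0.58206108 0.14233925 0.42767629] [-1.79935358e+02 -1.13829595e-01  1.74496820e+02] [-0.08223088 -0.18800515 -3.45250258]
h -0.010870606675161668 y 0.1508052328284363 up grasp 0.15817628827967387
```

Emit:
{"api": "play_rows", "payload": {"targets": [[[0,-0.001,0.012,0],[0,-0.002,0.024,0],[0,-0.002,0.036,0],[0,-0.002,0.042,0],[0,-0.002,0.045,0]]]}}

```text
t: 24.0
eef_pos: [0.5823, 0.1399, 0.3836]
ee_rot: [-3.141, -0.0, 3.045]
force: [-0.1, 0.3, -3.3]
width: 0.0549
```

Emit:
{"api": "play_rows", "payload": {"targets": [[[0,0,0.002,0],[0,0,0.004,0],[0,0,0.005,0]]]}}

```text
t: 24.38
eef_pos: [0.5823, 0.1399, 0.3791]
ee_rot: [3.141, 0.0, 3.045]
force: [-0.4, 0.2, -3.4]
width: 0.0548
```

Emit:
{"api": "play_rows", "payload": {"targets": [[[0,0,0.0015,0],[0,0,0.003,0],[0,0,0.0045,0]]], "newtons": 8}}

```text
t: 24.75
eef_pos: [0.5826, 0.14, 0.376]
ee_rot: [3.141, 0.002, 3.045]
force: [-3.0, -0.2, 10.6]
width: 0.0546
```

Emit:
{"api": "play_rows", "payload": {"targets": [[[0.004,0,0.0,0],[0.008,0,0.001,0],[0.012,0,0.003,0],[0.016,0,0.0045,0],[0.02,0,0.006,0]]], "newtons": 6}}

```text
t: 25.38
eef_pos: [0.562, 0.1419, 0.3684]
ee_rot: [3.141, -0.0, 3.045]
force: [-1.3, 0.7, 0.6]
width: 0.0552
```

```bash
python3 - <<'E'
from h import *
look("wrist","w13")
E
```

```text
t 25.38 tcp [0.562  0.1419 0.3684] yaw 174.5 F [-1.3  0.7  0.6] w 0.05518956392448285
[ 94. 200.] world [0.5239 0.0512 0.1987] rack [-0.0168  0.0543  0.1052] n [-0.013  0.019  1.   ] flap az rack -15.3 world -24.4
[256. 231.] world [0.5478 0.1428 0.2116] rack [0.0019 0.1479 0.1107] n [ 0.237 -0.     0.972] flap az rack -98.8 world -103.4
[228. 285.] world [0.5767 0.1249 0.2179] rack [0.0323 0.1329 0.1034] n [ 0.362 -0.081  0.929] 
[279. 286.] world [0.58   0.1528 0.218 ] rack [0.0328 0.161  0.1034] n [ 0.304 -0.     0.953]
```

Emit:
{"api": "play_rows", "payload": {"targets": [[[0.005,0,0.0025,0],[0.01,0,0.005,0],[0.015,0,0.008,0],[0.02,0,0.012,0],[0.023,0,0.014,0]]]}}

```text
t: 26.05
eef_pos: [0.54, 0.1441, 0.3552]
ee_rot: [3.142, 0.003, 3.046]
force: [5.0, -3.5, 5.5]
width: 0.0552
```

```bash
python3 - <<'E'
from h import *
look("wrist","w14")
E
```

```text
t 26.05 tcp [0.54   0.1441 0.3552] yaw 174.5 F [ 5.  -3.5  5.5] w 0.05517377087136856
[ 80. 223.] world [0.5126 0.0466 0.1944] rack [-0.0284  0.0486  0.1058] n [0.007 0.001 1.   ] 
[255. 231.] world [0.5273 0.1448 0.1968] rack [-0.0229  0.1478  0.106 ] n [-0.013  0.001  1.   ] flap az rack -17.9 world -27.1
[228. 285.] world [0.552  0.1279 0.2097] rack [0.0063 0.1334 0.1065] n [ 0.345 -0.207  0.916] flap az rack 100.6 world 107.0
[280. 286.] world [0.5556 0.1549 0.2097] rack [0.007  0.1607 0.1062] n [0.107 0.017 0.994]
```

Emit:
{"api": "play_rows", "payload": {"targets": [[[0,0,0,0],[0,0,0,0],[0,0,0,0],[0,0,0,0],[0,0,0,0]]], "grip": 48}}

```text
t: 26.72
eef_pos: [0.5394, 0.1441, 0.3545]
ee_rot: [-3.142, -0.0, 3.045]
force: [-0.4, -0.8, -0.5]
width: 0.071
```

Emit:
{"api": "play_rows", "payload": {"targets": [[[0.0,0.0,-0.03,0],[0.002,0.0,-0.08,0],[0.015,0,-0.125,0],[0.025,-0.02,-0.15,0],[0.03,-0.04,-0.15,0]]]}}

```text
t: 27.35
eef_pos: [0.5054, 0.1068, 0.5068]
ee_rot: [3.139, 0.004, 3.046]
force: [-0.0, -0.4, -0.5]
width: 0.0712
```

```bash
python3 - <<'E'
from h import *
look("wrist","w15"); look("top")
a=cv2.imread("pics/w15.png");cv2.imwrite("pics/w15c.png",cv2.resize(a[100:300],None,fx=1.5,fy=1.5,interpolation=cv2.INTER_CUBIC))
E
```

```text
t 27.35 tcp [0.5054 0.1068 0.5068] yaw 174.5 F [-0.  -0.4 -0.5] w 0.07123038535357748
[ 30. 206.] world [ 0.5064 -0.1482  0.1988] rack [-0.0146 -0.1458  0.1042] n [0.04  0.047 0.998] flap az rack -20.8 world -31.8
[111. 205.] world [ 0.5152 -0.0583  0.2   ] rack [-0.0143 -0.0555  0.1054] n [-0.023  0.012  1.   ] flap az rack -4.2 world -10.8
[206. 205.] world [0.5248 0.0475 0.1995] rack [-0.0153  0.0508  0.1054] n [-0.027  0.012  1.   ] flap az rack -5.7 world -12.4
[290. 205.] world [0.5345 0.1409 0.2   ] rack [-0.0148  0.1447  0.1056] n [-0.034  0.003  0.999] flap az rack -1.9 world -7.9
t 27.4 tcp [0.5044 0.105  0.5055] yaw 174.5 F [-1.7 -1.7 -1.9] w 0.07144901431063214
[291. 209.] world [ 0.5193 -0.0548  0.2001] rack [-0.0108 -0.0516  0.1039] n [ 0.006 -0.     1.   ] flap az rack -3.3 world -9.6
[324. 213.] world [ 0.5104 -0.1469  0.2002] rack [-0.0105 -0.1442  0.1038] n [0.017 0.027 1.   ] flap az rack -7.3 world -14.4
```

View pics/w15c.png

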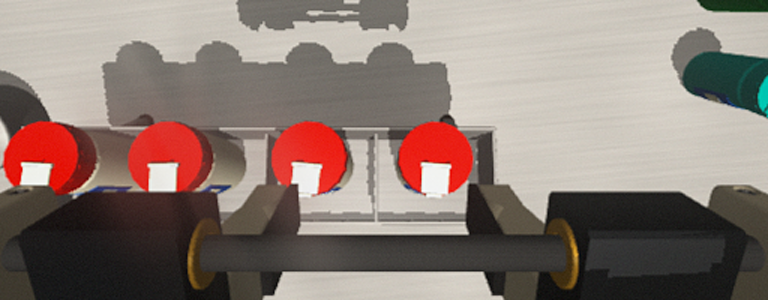

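Emit:
{"api": "play_rows", "payload": {"targets": [[[0,0,0,0],[0,0,0,0],[0,0,0,0],[0,0,0,0]]]}}

```text
t: 27.95
eef_pos: [0.5059, 0.1075, 0.5042]
ee_rot: [-3.141, -0.001, 3.045]
force: [-0.1, 0.7, -0.1]
width: 0.0712
```

```bash
python3 - <<'E'
from h import *
look("wrist"); print(job_done())
E
```

```text
t 27.95 tcp [0.5059 0.1075 0.5042] yaw 174.5 F [-0.1  0.7 -0.1] w 0.07122227835203317
[ 29. 207.] world [ 0.5082 -0.146   0.1995] rack [-0.0129 -0.1434  0.1042] n [0.073 0.052 0.996] flap az rack -22.9 world -34.9
[110. 206.] world [ 0.5167 -0.0561  0.2009] rack [-0.0127 -0.0531  0.1057] n [-0.023  0.011  1.   ] flap az rack -5.4 world -12.2
[206. 207.] world [0.5265 0.0499 0.2007] rack [-0.0135  0.0533  0.1059] n [-0.031  0.009  0.999] flap az rack -5.6 world -12.3
[290. 207.] world [0.5364 0.1429 0.2015] rack [-0.0126  0.1469  0.1063] n [-0.037  0.     0.999] flap az rack -1.8 world -7.8
the job is handed in; nothing more can be done
None
```

The refilled jar is in the empty bay, the turned jar is straightened in its own bay, and the job was handed in at about 28 s of the 56 s allowed. `job_done()` gives no verdict, so what follows is my own checking.

**What I did**
- **Turned jar:** I straightened it in its own bay with five grip, turn and release strokes. The first strokes slipped and let it creep sideways. For the last two I gripped harder and lifted it about 12 mm before turning.
- **Refilled jar:** I lowered it upright until its front edge touched the bay floor. I then tipped it back onto the backrest and let go.

**Last checks (wrist camera, gripper clear of all jars)**

| Check | Result | Limit |
|---|---|---|
| Lid heights and depths in the rack | all four within about 2 mm | 7 mm floor, 9 mm backrest |
| Axis off the rack's, three nearest jars | about 2° | 8.6° (0.15 rad) |
| Label off straight: refilled / turned / jar_b | about 2° / 5° / 6° | 15° (0.26 rad) |
| Turned jar moved from its start | about 4–5 mm | 30 mm |

**Checks that disagreed**
- **jar_c:** in the last picture, at the image edge and partly behind a finger, its label read about 23° off and its lid about 5 mm from the first view. A top-camera frame half a second earlier read about 7°, and the earlier clear views gave -3 to -7° in the same place. I take the 23° as an occlusion error.
- **jar_b:** its lid reads up to 5 mm from the first view. That is within camera scatter, and no push on it was felt.
- **Canister:** I did not measure it again at the end. The arm was not working near it after the opening move.

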